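# Load a press mould into its drying case and send it to the next station

## Robot

A 6-joint arm with a two-finger parallel gripper is mounted at the origin on the work surface. World frame = base frame: x ahead of the robot, y to its left, z up, the work surface at z = 0. Lengths are in m, angles in rad, forces in N, time in s.
With the tool pointing down it reaches from about 0.275 to 0.975 m from the base axis. Payload 8.4 kg.
Tool frame: the origin (TCP) lies midway between the tips of the shut fingers; the grasp point (between the pads) lies 19 mm behind it (ctrl.grip_depth is the distance from the TCP to the grasp point, in m); z points along the fingers, y is the direction in which the jaws open and shut (so a half turn about z gives the same grasp; the last joint's range is limited). The gripper opens to 92 mm and grips with 3 to 60 N. Pads are 20 mm wide; open, the fingers measure 128 mm over their backs; the gripper's body (75 mm by 189 mm) begins 69 mm behind the grasp point.
Start: joints at [1.288, 0.353, 1.633, -0, 1.155, -0.002], TCP at [0.173, 0.601, 0.215] pointing down, gripper open.
Joint ranges: [-2.63, 2.63], [-0.92, 2.1], [0.06, 2.66], [-1.3, 4.44], [0, 2.69], [-3.02, 3.02]. Speed limits (rad/s): [2.22, 2.22, 2.79, 3.14, 3.14, 3.14].

## Interface

Orientations are given as [roll, pitch, yaw] about the fixed x, y, z axes, in that order (R = Rz(yaw) Ry(pitch) Rx(roll)).
In Python, from cell import readout, read_camera, close_job, ctrl gives the robot as it stands. The module is installed in compiled form; this text tells all that it offers.
- The arm moves only by the shell command python3 -m handwheel 'ROWS' [FORCE]. ROWS is JSON, a list of rows, each an object with "delta_rot": the turn, a rotation vector about the tool's x, y, z in units of 6 degrees (1.0 is 6 degrees), a list of three; "dp": the shift along the tool's x, y, z in units of 25 mm (1.0 is 25 mm), a list of three; "gripper": the finger opening in mm, from 0 to 91.9. In form: [{"delta_rot": [ax, ay, az], "dp": [x, y, z], "gripper": gripper}, ...]. A call has exactly 8 rows; each row is the pose to reach, as a shift and turn from the pose commanded when the call began, along the tool's axes at that moment; what a row does not reach only later rows make up. A row lasts 1/12 s, in which the tool goes at most 41.7 mm and 7.16 degrees, less where a joint would pass 70% of its speed; a pose out of reach is approached as far as the arm can. A call with a gripper value outside its range is refused whole. The fingers move at their own pace and stop on an object; FORCE is the grip in N (left out, the last holds). Time passes only in rows, so rows that repeat a pose let the fingers close, or fill a call up. It gives the time, the measured TCP pose, the force and the opening at its end, in the units of the state.
- readout.sense(): the state, without advancing time (a new reading comes with each control period).
- read_camera(name): name is "scene" or "top" or "wrist"; returns a dict with "color" (480x640x3 uint8, red, green, blue), "intrinsics" (3x3 intrinsics, pixels), "view" (4x4, takes a point from world to camera coordinates); the wrist camera has in their place "mount" (4x4, takes a point from camera to tool coordinates, whose origin is the TCP and whose axes are the flange's). Camera axes: x right, y down, z forward; pixel columns grow to the right and rows downward; lengths in m; the calibration is good to about 2 mm. The wrist camera is an equidistant fisheye: a pixel r from the principal point sees the ray r / f radians off the axis. A picture is of the moment at which its call begins: read the wrist's pose just before it. There is no depth.
- close_job(): hands the job in, once; it reports no verdict.
The state is a dict: "time_s": time; "joints": joint angles; "qvel": joint speeds; "effort": joint torques, N m; "tool_pos": TCP position; "tcp_rot": TCP orientation; "wrist_force": force on the tool from outside, world axes, zero at the start; "wrist_torque": the same for the moment, N m; "grip_width": opening from 0.0 (shut) to 1.0 (fully open).
Only numpy, scipy, OpenCV 4.12 (cv2) and the standard library are available. Lean on these libraries where they do the work, as an engineer would, in place of code of your own. Each camera call takes 0.05 s, during which the arm holds its last target. There are 200 camera calls.

## Task

Push the carriage with the dark wooden case along its rails until it clicks into the notch in line with the chute; then slide the small plaster mould along the chute into the case until it is fully home, flush with the case's mouth, and push the carriage with the mould on to the next notch, by the end stop of the rails. Slide the mould, do not lift it, and leave the other things on the bench where they are.

Things in the scene. Friction and masses are not known exactly. Their poses are not given: they have to be found in the camera images.
- mould: Small plaster press mould: off-white flat block 70 (its x) x 60 (y) x 24 mm high, about 0.18 kg, round grey carved hollow on top. Origin: centre of its underside. Lies loose on the chute's deck, +x roughly along chute_exit's +x, up to 6 mm off-centre and 7 degrees askew, its front face 35 to 44 mm short of the exit. Push its rear (-x) face.
- chute_exit (a point): Fixed point mid-exit of the chute on its plywood deck, 36 mm above the bench. +x: the way the mould slides into the case; +y: the way the carriage travels; z up. Deck: x -128 to -3 mm here, rear end open. Waxed fences 16 mm high, 8 mm thick, are 91 mm apart from x = -128 to -45, narrow to 64 mm at x = -13, then straight to -3.
- rail_end (a point): Fixed point, top middle of the inner face of the dark steel end stop (42 mm high) at the far (+y) end of the rails; same axes as chute_exit; the matching stop at the other end has its inner face at 371 mm to -y. Blue rail bed 12 mm high, 115 mm wide (x = -50 to 65 mm here), two aluminium rails to 20 mm.
- carriage (a joint): Carriage position on the rails (m): 0 = first notch, case in line with the chute (yellow mark); 0.130 = next notch (green mark); end stop 0.134. Starts at -0.14 to -0.06. Drags about 1 N, does not coast. Spring plunger climbs a low ridge 5 mm before each notch (5 N more) and a higher one 7 mm past it (8 N more, to leave); let go within 4 mm, it draws the carriage within 2 mm of the notch.
- case_mouth (a point): Middle of the mouth of the dark wooden case on the carriage, on its floor, 35 mm above the bench; moves with it, axes as chute_exit, in line at carriage 0. Case: open to -x and on top but for a 5 mm lip each side, 27 mm above the floor. Inside 63 mm wide, 70 mm deep, mouth flared to 70 mm over 12 mm. Mould is home with its origin 35 mm along +x.
- case_side (a point): Centre of the case's outer side face on the -y side, where to push the carriage; 51 mm above the bench, moves with it. Face spans x = -33 to +33 mm here, 35 to 67 mm above the bench. The other side face is 79 mm to +y. The aluminium plate below (21 to 35 mm high) sticks out 2.5 mm more. A brass knob, 65 mm high, stands 47 mm to +x, 39.5 to +y.
- brush: Bystander: flat brush, 190 mm long, lying behind the rail, handle along its own -x. Origin under its middle.
- knife: Bystander: wooden-handled modelling spatula, 140 mm long, lying to the right of the chute. Origin under its middle.
- clay: Bystander: ochre clay lump, 60 mm across, 31 mm high, to the left of the chute. Origin: centre of its underside.
- dish: Bystander: round plaster-white bowl, 170 mm across, 60 mm high. Origin: centre of its underside.
- pot: Bystander: blue ceramic cup, 80 mm across, 80 mm high. Origin: centre of its underside.
- glaze: Bystander: terracotta-coloured jar with black cap, 68 mm across, 150 mm high. Origin: centre of its underside.
- spare: Bystander: another, larger plaster mould, 100 x 80 x 35 mm, not to be used. Origin: centre of its underside.
Not all that is in view belongs to the job. What is shaped like the mould but blue, green or purple is not meant.

How it is judged:
By the outcome, as a careful person would: the job done as asked, in the order asked, and still so for the second after the job is handed in, with the robot touching nothing.
It also fails if it takes over 64 s, if anything falls off the work surface, if the arm or the gripper's body presses on something with over 40 N, if the wrist force passes 120 N, or if a joint passes its speed limit or range.

## Working session

There is one attempt and no reset: what is moved stays moved. The work goes in short steps, Python scripts to look and compute and a shell command to move; the robot and the scene stay as the last step left them, time stands still between calls to the robot, and variables do not carry over. Pictures are saved under pics/ and viewed, about 8 in all and at most 12, crops included, and the job is handed in when it is done.

```bash
mkdir -p pics
python3 - <<'E'
from cell import readout, read_camera
import cv2,numpy as np
print(readout.sense())
for n in ("scene","top"):
    c=read_camera(n); cv2.imwrite(f"pics/{n}0.png",c["color"][:,:,::-1]); print(n,np.round(c["intrinsics"],1).tolist(),np.round(c["view"],3).tolist())
E
```

```text
{'time_s': 0.0, 'joints': array([ 1.28760534e+00,  3.53667562e-01,  1.63413327e+00,  2.11514542e-05,
        1.15519366e+00, -2.40349012e-03]), 'qvel': array([ 0.00047286, -0.00044284,  0.00058517,  0.00079162, -0.00135053,
       -0.00083568]), 'effort': array([ 3.62883846e-03, -5.93826020e+01, -3.34212792e+01,  6.99779461e-02,
        2.33755982e-02, -1.14062259e-04]), 'tool_pos': array([0.17305147, 0.60004648, 0.21385194]), 'tcp_rot': array([-3.14019086e+00, -2.27081595e-05,  2.86079658e+00]), 'wrist_force': array([ 0.45793527, -0.39475618,  0.52078769]), 'wrist_torque': array([-0.01126073, -0.02418191,  0.00165979]), 'grip_width': 1.0024488191255319}
scene [[494.9, 0.0, 314.1], [0.0, 494.9, 230.7], [0.0, 0.0, 1.0]] [[-0.486, 0.874, 0.008, 0.26], [0.652, 0.369, -0.663, -0.304], [-0.582, -0.317, -0.749, 1.552], [0.0, 0.0, 0.0, 1.0]]
top [[572.7, 0.0, 319.2], [0.0, 572.7, 244.6], [0.0, 0.0, 1.0]] [[-0.004, -1.0, -0.005, 0.017], [-0.992, 0.004, -0.124, 0.55], [0.124, 0.005, -0.992, 1.641], [0.0, 0.0, 0.0, 1.0]]
```

View pics/scene0.png

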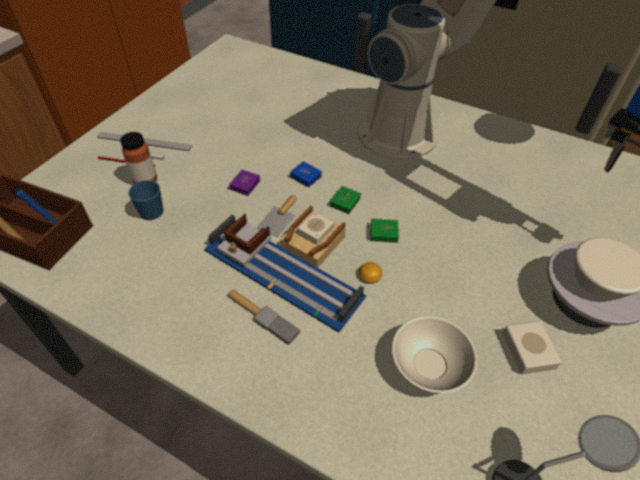

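View pics/top0.png

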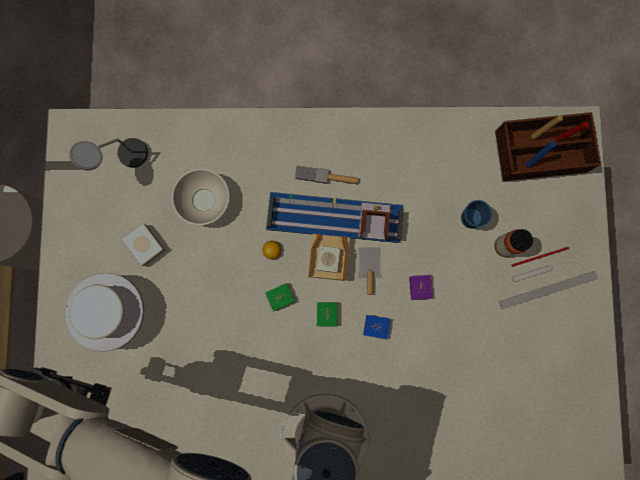

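Candidates for the mould, in top-image pixels: the off-white block on the chute (329,259), the spare (142,245), green blocks (281,296) and (328,314), blue (377,327), purple (421,287). I choose (329,259): it's off-white and on the chute. Next, a close crop to check it.

Run:
```python
import cv2
a=cv2.imread("pics/top0.png")[180:290,255:415]
cv2.imwrite("pics/crop0.png",cv2.resize(a,None,fx=5,fy=5,interpolation=cv2.INTER_CUBIC))
```

```text
(no output)
```

View pics/crop0.png

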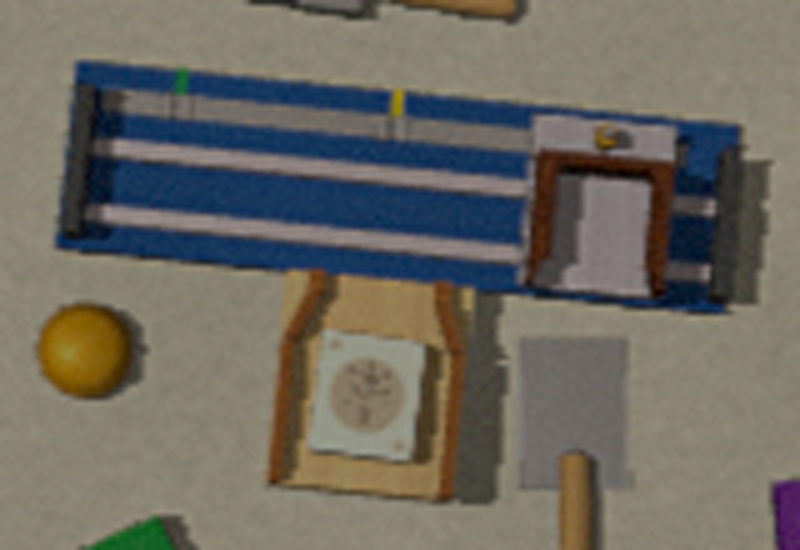

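The crop confirms it: the off-white block with a round grey hollow, crop (368,395), is between the fences. The case is at crop (605,225), right of the yellow mark (397,103). The green mark is at (182,80).

```bash
cat > h.py <<'E'
import numpy as np, cv2
from cell import readout, read_camera
from scipy.spatial.transform import Rotation as R
def cast(c,px,z):
    px=np.atleast_2d(np.array(px,float)); K=c["intrinsics"]; V=np.array(c["view"])
    d=np.c_[(px-K[:2,2])/[K[0,0],K[1,1]],np.ones(len(px))]@V[:3,:3]   # R^T d
    o=-V[:3,:3].T@V[:3,3]; return o+d*((z-o[2])/d[:,2])[:,None]
def wcast(c,st,px,z):
    K=c["intrinsics"]; p=np.atleast_2d(np.array(px,float))-K[:2,2]; r=np.hypot(*p.T); t=r/K[0,0]
    d=np.c_[p/np.maximum(r,1e-9)[:,None]*np.sin(t)[:,None],np.cos(t)]
    M=np.array(c["mount"]); T=R.from_euler("xyz",st["tcp_rot"]).as_matrix()
    d=d@M[:3,:3].T@T.T; o=T@M[:3,3]+st["tool_pos"]; return o+d*((z-o[2])/d[:,2])[:,None]
E
python3 - <<'E'
from h import *
np.set_printoptions(precision=4,suppress=True)
c=read_camera("top"); im=c["color"]
q=lambda l,z: cast(c,[(x/5+255-.4,y/5+180-.4) for x,y in l],z)
hsv=cv2.cvtColor(im,cv2.COLOR_RGB2HSV)
m=cv2.inRange(hsv,(100,120,40),(125,255,255)); m[:180]=0;m[260:]=0;m[:,:255]=0;m[:,420:]=0
pts=np.argwhere(m)[:,::-1]; w=cast(c,pts,.012)[:,:2]
r=cv2.minAreaRect(w.astype(np.float32)*1000); print("bed",r)
print("stopL",q([(96,88),(83,236)],.042),"stopR",q([(722,150),(712,300)],.042))
print("case",q([(540,150),(678,162),(660,298),(525,285)],.067))
print("fence exit inner",q([(325,272),(440,284)],.052)); print("deck rear",q([(270,484),(452,500)],.036))
print("mould",q([(322,330),(426,343),(410,460),(307,446)],.060))
print("marks",q([(397,103),(182,80)],.012))
E
```

```text
bed ((635.64501953125, -30.575637817382812), (396.31927490234375, 112.41402435302734), 84.05679321289062)
stopL [[0.6898 0.1477 0.042 ]
 [0.6017 0.1547 0.042 ]] stopR [[ 0.6511 -0.2198  0.042 ]
 [ 0.5624 -0.2122  0.042 ]]
case [[ 0.6469 -0.1113  0.067 ]
 [ 0.6395 -0.1909  0.067 ]
 [ 0.5603 -0.1791  0.067 ]
 [ 0.5682 -0.1017  0.067 ]]
fence exit inner [[ 0.5784  0.0132  0.052 ]
 [ 0.5711 -0.0535  0.052 ]]
deck rear [[ 0.4565  0.0456  0.036 ]
 [ 0.4468 -0.0599  0.036 ]]
mould [[ 0.5435  0.015   0.06  ]
 [ 0.5357 -0.0448  0.06  ]
 [ 0.4683 -0.0351  0.06  ]
 [ 0.4766  0.0238  0.06  ]]
marks [[ 0.6862 -0.0301  0.012 ]
 [ 0.7008  0.0987  0.012 ]]
```

```bash
python3 -m handwheel '[{"delta_rot":[0,0,-0.3],"dp":[-0.7,-0.75,0],"gripper":0},{"delta_rot":[0,0,-0.6],"dp":[-1.8,-1.9,0],"gripper":0},{"delta_rot":[0,0,-0.9],"dp":[-2.9,-3.07,0],"gripper":0},{"delta_rot":[0,0,-1.2],"dp":[-4.0,-4.24,0],"gripper":0},{"delta_rot":[0,0,-1.5],"dp":[-5.1,-5.4,0],"gripper":0},{"delta_rot":[0,0,-1.69],"dp":[-6.2,-6.6,0],"gripper":0},{"delta_rot":[0,0,-1.69],"dp":[-7.3,-7.75,0],"gripper":0},{"delta_rot":[0,0,-1.69],"dp":[-8.4,-8.9,0],"gripper":0}]'
```

```text
time_s: 0.82
tool_pos: [0.3136, 0.3267, 0.2146]
tcp_rot: [3.142, 0.0, 3.038]
wrist_force: [0.5, 0.0, -0.3]
grip_width: 0.44
```

```bash
python3 -m handwheel '[{"delta_rot":[0,0,0],"dp":[-0.85,-1.3,0],"gripper":0},{"delta_rot":[0,0,0],"dp":[-1.7,-2.6,0],"gripper":0},{"delta_rot":[0,0,0],"dp":[-2.55,-3.9,0],"gripper":0},{"delta_rot":[0,0,0],"dp":[-3.4,-5.2,0],"gripper":0},{"delta_rot":[0,0,0],"dp":[-4.25,-6.5,0],"gripper":0},{"delta_rot":[0,0,0],"dp":[-5.1,-7.8,0],"gripper":0},{"delta_rot":[0,0,0],"dp":[-5.95,-9.1,0],"gripper":0},{"delta_rot":[0,0,0],"dp":[-6.8,-10.4,0],"gripper":0}]' && python3 -m handwheel '[{"delta_rot":[0,0,0],"dp":[-0.85,-1.3,0],"gripper":0},{"delta_rot":[0,0,0],"dp":[-1.7,-2.6,0],"gripper":0},{"delta_rot":[0,0,0],"dp":[-2.55,-3.9,0],"gripper":0},{"delta_rot":[0,0,0],"dp":[-3.4,-5.2,0],"gripper":0},{"delta_rot":[0,0,0],"dp":[-4.25,-6.5,0],"gripper":0},{"delta_rot":[0,0,0],"dp":[-5.1,-7.8,0],"gripper":0},{"delta_rot":[0,0,0],"dp":[-5.9,-9.0,0],"gripper":0},{"delta_rot":[0,0,0],"dp":[-6.6,-10.1,0],"gripper":0}]'
python3 - <<'E'
from h import *
st=readout.sense(); c=read_camera("wrist"); cv2.imwrite("pics/w1.png",c["color"][:,:,::-1])
print(st["tool_pos"],st["tcp_rot"],c["intrinsics"],np.round(c["mount"],3))
E
```

```text
time_s: 1.48
tool_pos: [0.4559, 0.0504, 0.2147]
tcp_rot: [3.141, 0.0, 3.038]
wrist_force: [0.6, -0.2, -0.3]
grip_width: 0.005
time_s: 2.15
tool_pos: [0.594, -0.2182, 0.2142]
tcp_rot: [-3.142, -0.0, 3.037]
wrist_force: [-0.1, -0.5, 0.1]
grip_width: 0.001
[ 0.59401778 -0.21819709  0.21424589] [-3.14151648e+00 -1.47929265e-04  3.03709720e+00] [[371.64829954   0.         324.23190998]
 [  0.         371.64829954 243.38658644]
 [  0.           0.           1.        ]] [[-0.    -0.964 -0.268  0.074]
 [ 1.    -0.     0.     0.   ]
 [-0.    -0.268  0.964 -0.17 ]
 [ 0.     0.     0.     1.   ]]
```

View pics/w1.png

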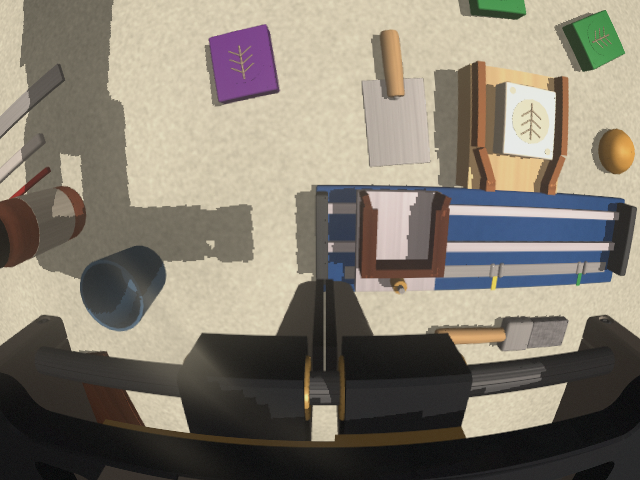

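The wrist view shows the case with its -y side edge at about (362,195)-(361,275), the right stop at (322,235), and the chute exit fences ending at (490,190) and (550,192). The yellow mark is at (494,282) and the green at (579,277).

Run:
```python
from h import *
np.set_printoptions(precision=4,suppress=True)
st=readout.sense(); c=read_camera("wrist")
E0=np.array([.5785,-.0205]); a=np.radians(-6); B=np.array([[np.cos(a),np.sin(a)],[-np.sin(a),np.cos(a)]])
def L(n,px,z): print(n,((wcast(c,st,px,z)[:,:2]-E0)@B.T*1000).round(1).tolist())
L("case -y edge",[(362,195),(360,276)],.067); L("case +y edge",[(447,193),(446,276)],.067)
L("fence end inner",[(492,190),(550,192)],.052); L("stops",[(328,190),(328,282),(617,205),(612,270)],.042)
L("marks",[(494,282),(579,277)],.012); L("mould rear/front",[(509,83),(556,86),(553,159),(503,155)],.060)
L("tcp",[(324,280)],.21)
print(B@(st["tool_pos"][:2]-E0)*1000)
```

```text
case -y edge [[9.6, -166.6], [84.0, -166.5]]
case +y edge [[6.5, -89.8], [85.1, -84.1]]
fence end inner [[3.9, -37.8], [2.7, 31.9]]
stops [[8.7, -195.7], [99.7, -195.6], [13.1, 146.1], [94.4, 157.5]]
marks [[115.0, -2.6], [113.3, 127.2]]
mould rear/front [[-100.1, -27.0], [-105.4, 28.5], [-31.5, 26.9], [-30.7, -32.1]]
tcp [[32.0, -198.9]]
[  38.8593 -199.2252]
```

```bash
python3 -m handwheel '[{"delta_rot":[0,0,0],"dp":[0,0,1.2],"gripper":0},{"delta_rot":[0,0,0],"dp":[0,0,2.4],"gripper":0},{"delta_rot":[0,0,0],"dp":[0,0,3.6],"gripper":0},{"delta_rot":[0,0,0],"dp":[0,0,4.8],"gripper":0},{"delta_rot":[0,0,0],"dp":[0,0,5.7],"gripper":0},{"delta_rot":[0,0,0],"dp":[0,0,6.3],"gripper":0},{"delta_rot":[0,0,0],"dp":[0,0,6.6],"gripper":0},{"delta_rot":[0,0,0],"dp":[0,0,6.6],"gripper":0}]' && python3 -m handwheel '[{"delta_rot":[0,0,0],"dp":[0,0.2,0],"gripper":0},{"delta_rot":[0,0,0],"dp":[0,0.4,0],"gripper":0},{"delta_rot":[0,0,0],"dp":[0,0.6,0],"gripper":0},{"delta_rot":[0,0,0],"dp":[0,0.8,0],"gripper":0},{"delta_rot":[0,0,0],"dp":[0,1.0,0],"gripper":0},{"delta_rot":[0,0,0],"dp":[0,1.2,0],"gripper":0},{"delta_rot":[0,0,0],"dp":[0,1.4,0],"gripper":0},{"delta_rot":[0,0,0],"dp":[0,1.6,0],"gripper":0}]'
python3 - <<'E'
from h import *
st=readout.sense(); c=read_camera("wrist"); cv2.imwrite("pics/w2.png",c["color"][:,:,::-1])
print(st["tool_pos"],st["wrist_force"])
E
```

```text
time_s: 2.92
tool_pos: [0.5919, -0.2148, 0.0479]
tcp_rot: [3.141, -0.003, 3.038]
wrist_force: [-0.7, 0.5, -0.4]
grip_width: 0.003
time_s: 3.58
tool_pos: [0.5978, -0.1757, 0.0498]
tcp_rot: [-3.141, 0.0, 3.038]
wrist_force: [-0.2, -1.0, 1.2]
grip_width: 0.007
[ 0.59778486 -0.17567112  0.04982026] [-0.2048413  -1.00875741  1.18052883]
```

View pics/w2.png

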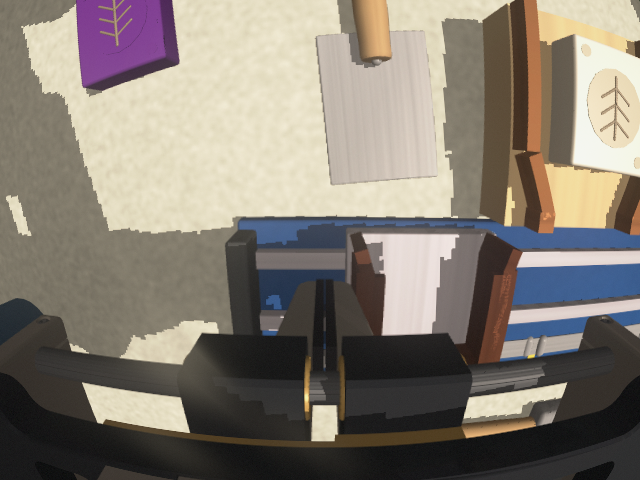

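The finger is touching the -y wall of the case. In this view that wall's front top corner is at (352,234) and the +y wall's outer front top corner at (521,250).

```bash
cat >> h.py <<'E'
E0=np.array([.5785,-.0205]); a=np.radians(-6); B=np.array([[np.cos(a),np.sin(a)],[-np.sin(a),np.cos(a)]])
E
python3 - <<'E'
from h import *
st=readout.sense(); c=read_camera("wrist")
for n,px,z in (("case corners",[(352,234),(490,235),(521,250)],.067),("fence end R top",[(540,232),(553,210)],.052),("stopR inner top",[(256,235)],.042)):
    print(n,((wcast(c,st,px,z)[:,:2]-E0)@B.T*1000).round(1).tolist())
print(B@(st["tool_pos"][:2]-E0)*1000)
t=read_camera("top"); cv2.imwrite("pics/c2.png",cv2.resize(t["color"][180:290,255:415,::-1],None,fx=5,fy=5,interpolation=cv2.INTER_CUBIC))
E
```

```text
case corners [[-0.9, -139.3], [-0.8, -75.7], [6.5, -57.7]]
fence end R top [[1.2, -37.8], [-10.9, -30.9]]
stopR inner top [[5.9, -185.2]]
[  35.2080616  -151.49032517]
```

View pics/c2.png

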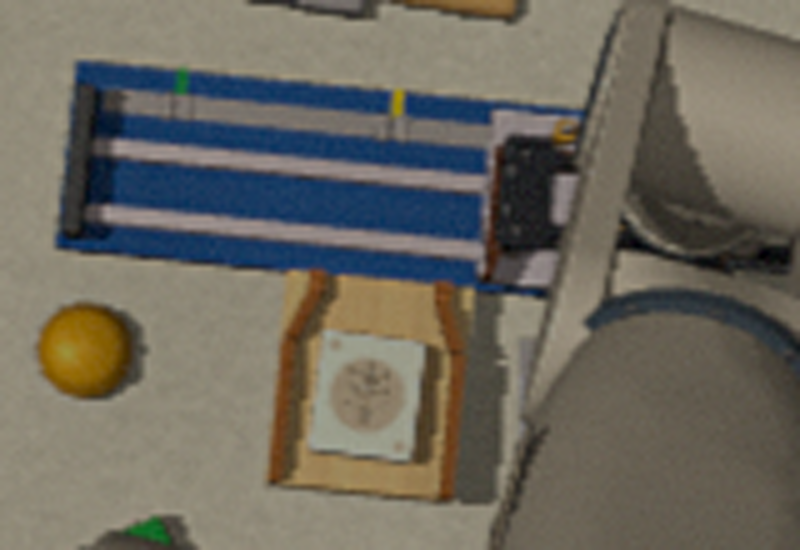

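The carriage has moved about 22 mm to about -0.100, judged by its +y edge at crop x ≈ 486 against 526 before. So the TCP is about 51 mm behind the carriage centre, and about 100 mm remain.

```bash
python3 -m handwheel '[{"delta_rot":[0,0,0],"dp":[0,0.4,0],"gripper":0},{"delta_rot":[0,0,0],"dp":[0,0.8,0],"gripper":0},{"delta_rot":[0,0,0],"dp":[0,1.2,0],"gripper":0},{"delta_rot":[0,0,0],"dp":[0,1.7,0],"gripper":0},{"delta_rot":[0,0,0],"dp":[0,2.2,0],"gripper":0},{"delta_rot":[0,0,0],"dp":[0,2.7,0],"gripper":0},{"delta_rot":[0,0,0],"dp":[0,3.1,0],"gripper":0},{"delta_rot":[0,0,0],"dp":[0,3.3,0],"gripper":0}]'
for i in 1; do python3 - <<'E'
from h import *
for k in range(2): c=read_camera("top")
st=readout.sense(); print((B@(st["tool_pos"][:2]-E0)*1000).round(1),st["wrist_force"])
cv2.imwrite("pics/c3.png",cv2.resize(c["color"][180:290,255:415,::-1],None,fx=5,fy=5,interpolation=cv2.INTER_CUBIC))
E
done
```

```text
time_s: 4.4
tool_pos: [0.6062, -0.0921, 0.0495]
tcp_rot: [3.141, -0.0, 3.039]
wrist_force: [-1.0, -2.0, -0.5]
grip_width: 0.007
[ 35.1 -68.9] [0.54490141 0.89648181 0.71818591]
```

View pics/c3.png

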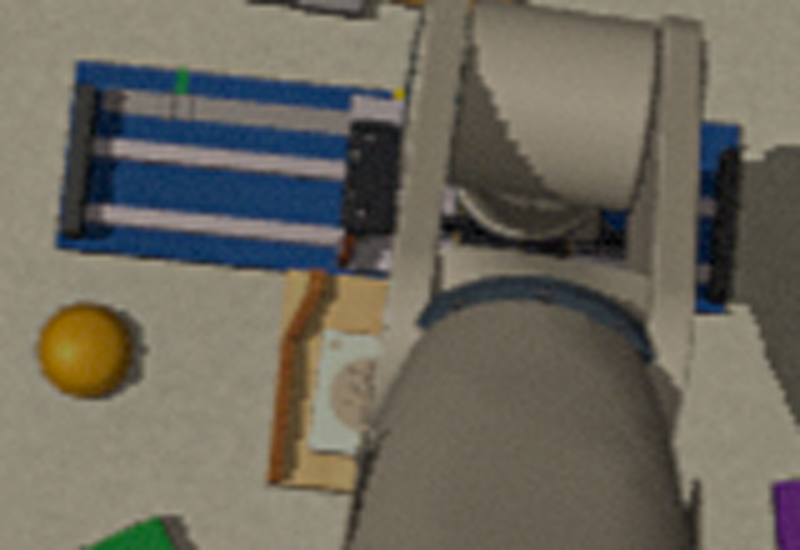

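Run:
```python
from h import *
c=read_camera("top")
q=lambda l,z: ((cast(c,[(x/5+255-.4,y/5+180-.4) for x,y in l],z)[:,:2]-E0)@B.T*1000).round(1).tolist()
print("now",q([(350,98),(338,268)],.035),"first",q([(535,115),(521,287)],.035),"2nd",q([(493,112),(477,282)],.035))
print("marks",q([(397,103),(182,80)],.012),"stop",q([(96,88),(83,236)],.042))
st=readout.sense(); w=read_camera("wrist"); cv2.imwrite("pics/w3.png",w["color"][:,:,::-1]);print((B@(st["tool_pos"][:2]-E0)*1000).round(1))
```

```text
now [[103.6, 29.6], [1.9, 26.5]] first [[104.3, -80.0], [1.5, -81.3]] 2nd [[103.6, -55.2], [1.8, -55.4]]
marks [[108.1, 1.7], [109.2, 131.3]] stop [[93.1, 178.9], [4.8, 176.7]]
[ 35.1 -69.6]
```

View pics/w3.png

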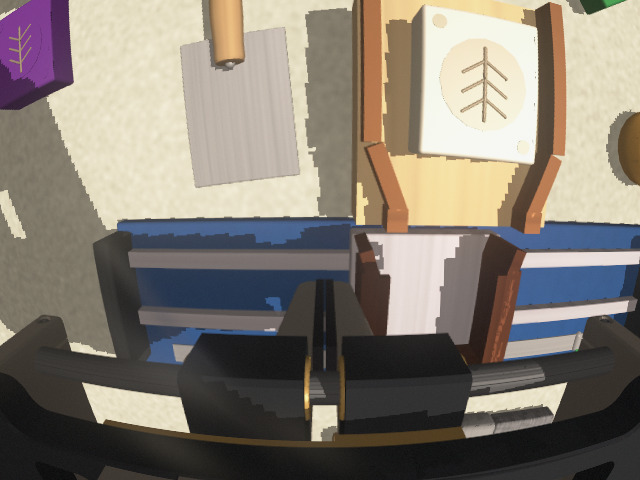

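The case mouth at (430,240) is about 15 mm short of lining up with the chute exit, whose fence ends are at (397,222) and (527,225). About 16 mm to go. I'll feel for the ridge in small steps.

```bash
python3 -m handwheel '[{"delta_rot":[0,0,0],"dp":[0,0.07,0],"gripper":0},{"delta_rot":[0,0,0],"dp":[0,0.14,0],"gripper":0},{"delta_rot":[0,0,0],"dp":[0,0.21,0],"gripper":0},{"delta_rot":[0,0,0],"dp":[0,0.28,0],"gripper":0},{"delta_rot":[0,0,0],"dp":[0,0.35,0],"gripper":0},{"delta_rot":[0,0,0],"dp":[0,0.4,0],"gripper":0},{"delta_rot":[0,0,0],"dp":[0,0.4,0],"gripper":0},{"delta_rot":[0,0,0],"dp":[0,0.4,0],"gripper":0}]'
python3 -m handwheel '[{"delta_rot":[0,0,0],"dp":[0,0.04,0],"gripper":0},{"delta_rot":[0,0,0],"dp":[0,0.08,0],"gripper":0},{"delta_rot":[0,0,0],"dp":[0,0.1,0],"gripper":0},{"delta_rot":[0,0,0],"dp":[0,0.1,0],"gripper":0},{"delta_rot":[0,0,0],"dp":[0,0.1,0],"gripper":0},{"delta_rot":[0,0,0],"dp":[0,0.1,0],"gripper":0},{"delta_rot":[0,0,0],"dp":[0,0.1,0],"gripper":0},{"delta_rot":[0,0,0],"dp":[0,0.1,0],"gripper":0}]'
python3 - <<'E'
from h import *
st=readout.sense();print((B@(st["tool_pos"][:2]-E0)*1000).round(1),(B@st["wrist_force"][:2]).round(1))
E
python3 -m handwheel '[{"delta_rot":[0,0,0],"dp":[0,0.04,0],"gripper":0},{"delta_rot":[0,0,0],"dp":[0,0.08,0],"gripper":0},{"delta_rot":[0,0,0],"dp":[0,0.1,0],"gripper":0},{"delta_rot":[0,0,0],"dp":[0,0.1,0],"gripper":0},{"delta_rot":[0,0,0],"dp":[0,0.1,0],"gripper":0},{"delta_rot":[0,0,0],"dp":[0,0.1,0],"gripper":0},{"delta_rot":[0,0,0],"dp":[0,0.1,0],"gripper":0},{"delta_rot":[0,0,0],"dp":[0,0.1,0],"gripper":0}]'
python3 - <<'E'
from h import *
st=readout.sense();print((B@(st["tool_pos"][:2]-E0)*1000).round(1),(B@st["wrist_force"][:2]).round(1))
E
```

```text
time_s: 5.27
tool_pos: [0.6071, -0.0845, 0.0496]
tcp_rot: [-3.141, 0.0, 3.038]
wrist_force: [-0.5, -3.8, -0.2]
grip_width: 0.005
time_s: 5.93
tool_pos: [0.6073, -0.0825, 0.0496]
tcp_rot: [-3.141, 0.0, 3.038]
wrist_force: [-0.5, -6.6, 0.2]
grip_width: 0.006
[ 35.2 -58.6] [ 0.2 -6.6]
time_s: 6.6
tool_pos: [0.6077, -0.079, 0.0496]
tcp_rot: [3.141, 0.0, 3.038]
wrist_force: [0.2, -2.0, 0.3]
grip_width: 0.007
[ 35.2 -55.2] [ 0.4 -2. ]
```

```bash
python3 -m handwheel '[{"delta_rot":[0,0,0],"dp":[0,0.03,0],"gripper":0},{"delta_rot":[0,0,0],"dp":[0,0.05,0],"gripper":0},{"delta_rot":[0,0,0],"dp":[0,0.05,0],"gripper":0},{"delta_rot":[0,0,0],"dp":[0,-0.4,0],"gripper":0},{"delta_rot":[0,0,0],"dp":[0,-0.8,0],"gripper":0},{"delta_rot":[0,0,0],"dp":[0,-0.8,-1],"gripper":0},{"delta_rot":[0,0,0],"dp":[0,-0.8,-2],"gripper":0},{"delta_rot":[0,0,0],"dp":[0,-0.8,-3],"gripper":0}]'
python3 -m handwheel '[{"delta_rot":[0,0,0],"dp":[1,0.45,-0.3],"gripper":0},{"delta_rot":[0,0,0],"dp":[2.1,0.9,-0.3],"gripper":0},{"delta_rot":[0,0,0],"dp":[3.2,1.4,-0.3],"gripper":0},{"delta_rot":[0,0,0],"dp":[4.3,1.9,-0.3],"gripper":0},{"delta_rot":[0,0,0],"dp":[5.4,2.4,-0.3],"gripper":0},{"delta_rot":[0,0,0],"dp":[6.2,2.8,-0.3],"gripper":0},{"delta_rot":[0,0,0],"dp":[6.7,3.04,-0.3],"gripper":0},{"delta_rot":[0,0,0],"dp":[6.7,3.04,-0.3],"gripper":0}]'
python3 - <<'E'
from h import *
w=read_camera("wrist"); 
st=readout.sense(); w=read_camera("wrist"); t=read_camera("top")
print((B@(st["tool_pos"][:2]-E0)*1000).round(1),st["tool_pos"][2])
cv2.imwrite("pics/w4.png",w["color"][:,:,::-1])
E
```

```text
time_s: 7.27
tool_pos: [0.6049, -0.1001, 0.125]
tcp_rot: [3.141, -0.001, 3.037]
wrist_force: [0.3, -0.7, 0.3]
grip_width: 0.005
time_s: 7.93
tool_pos: [0.4446, -0.0057, 0.132]
tcp_rot: [3.141, -0.001, 3.038]
wrist_force: [0.6, -0.2, -0.9]
grip_width: 0.007
[-132.6    0.5] 0.13237818177637387
```

View pics/w4.png

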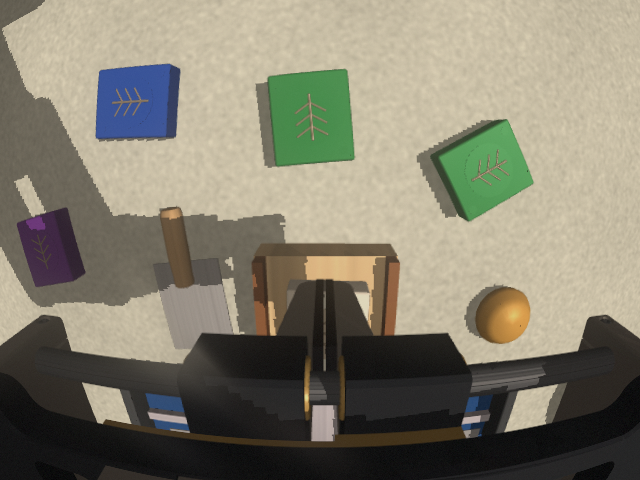

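The tool is centred behind the mould: its rear edge is at about (290-368,285), and the fences are at (262,300) and (392,300). Now down and push.

```bash
python3 -m handwheel '[{"delta_rot":[0,0,0],"dp":[0,0,0.8],"gripper":0},{"delta_rot":[0,0,0],"dp":[0,0,1.6],"gripper":0},{"delta_rot":[0,0,0],"dp":[0,0,2.3],"gripper":0},{"delta_rot":[0,0,0],"dp":[0,0,2.9],"gripper":0},{"delta_rot":[0,0,0],"dp":[0,0,3.3],"gripper":0},{"delta_rot":[0,0,0],"dp":[0,0,3.55],"gripper":0},{"delta_rot":[0,0,0],"dp":[0,0,3.55],"gripper":0},{"delta_rot":[0,0,0],"dp":[0,0,3.55],"gripper":0}]'
python3 -m handwheel '[{"delta_rot":[0,0,0],"dp":[-0.2,0,0],"gripper":0},{"delta_rot":[0,0,0],"dp":[-0.4,0,0],"gripper":0},{"delta_rot":[0,0,0],"dp":[-0.6,0,0],"gripper":0},{"delta_rot":[0,0,0],"dp":[-0.8,0,0],"gripper":0},{"delta_rot":[0,0,0],"dp":[-1.0,0,0],"gripper":0},{"delta_rot":[0,0,0],"dp":[-1.2,0,0],"gripper":0},{"delta_rot":[0,0,0],"dp":[-1.4,0,0],"gripper":0},{"delta_rot":[0,0,0],"dp":[-1.6,0,0],"gripper":0}]'
python3 -m handwheel '[{"delta_rot":[0,0,0],"dp":[-0.15,0,0],"gripper":0},{"delta_rot":[0,0,0],"dp":[-0.3,0,0],"gripper":0},{"delta_rot":[0,0,0],"dp":[-0.45,0,0],"gripper":0},{"delta_rot":[0,0,0],"dp":[-0.6,0,0],"gripper":0},{"delta_rot":[0,0,0],"dp":[-0.75,0,0],"gripper":0},{"delta_rot":[0,0,0],"dp":[-0.9,0,0],"gripper":0},{"delta_rot":[0,0,0],"dp":[-1.0,0,0],"gripper":0},{"delta_rot":[0,0,0],"dp":[-1.0,0,0],"gripper":0}]'
python3 - <<'E'
from h import *
st=readout.sense();print((B@(st["tool_pos"][:2]-E0)*1000).round(1),(B@st["wrist_force"][:2]).round(1))
E
```

```text
time_s: 8.75
tool_pos: [0.4473, -0.0063, 0.0434]
tcp_rot: [-3.142, -0.0, 3.038]
wrist_force: [0.5, -0.3, 0.5]
grip_width: 0.005
time_s: 9.42
tool_pos: [0.487, -0.0103, 0.0433]
tcp_rot: [-3.142, -0.0, 3.038]
wrist_force: [-2.1, 0.7, 2.2]
grip_width: 0.007
time_s: 10.08
tool_pos: [0.513, -0.0129, 0.0435]
tcp_rot: [3.141, 0.002, 3.038]
wrist_force: [0.4, 0.2, 0.1]
grip_width: 0.003
[-65.9   0.7] [0.4 0.2]
```

```bash
python3 -m handwheel '[{"delta_rot":[0,0,0],"dp":[-0.1,0,0],"gripper":0},{"delta_rot":[0,0,0],"dp":[-0.2,0,0],"gripper":0},{"delta_rot":[0,0,0],"dp":[-0.3,0,0],"gripper":0},{"delta_rot":[0,0,0],"dp":[-0.4,0,0],"gripper":0},{"delta_rot":[0,0,0],"dp":[-0.5,0,0],"gripper":0},{"delta_rot":[0,0,0],"dp":[-0.6,0,0],"gripper":0},{"delta_rot":[0,0,0],"dp":[-0.7,0,0],"gripper":0},{"delta_rot":[0,0,0],"dp":[-0.8,0,0],"gripper":0}]'
python3 -m handwheel '[{"delta_rot":[0,0,0],"dp":[-0.1,0,0],"gripper":0},{"delta_rot":[0,0,0],"dp":[-0.2,0,0],"gripper":0},{"delta_rot":[0,0,0],"dp":[-0.3,0,0],"gripper":0},{"delta_rot":[0,0,0],"dp":[-0.4,0,0],"gripper":0},{"delta_rot":[0,0,0],"dp":[-0.5,0,0],"gripper":0},{"delta_rot":[0,0,0],"dp":[-0.6,0,0],"gripper":0},{"delta_rot":[0,0,0],"dp":[-0.7,0,0],"gripper":0},{"delta_rot":[0,0,0],"dp":[-0.7,0,0],"gripper":0}]'
python3 - <<'E'
from h import *
st=readout.sense();w=read_camera("wrist");print((B@(st["tool_pos"][:2]-E0)*1000).round(1),(B@st["wrist_force"][:2]).round(1))
s=read_camera("scene")["color"][190:340,190:390,::-1]
cv2.imwrite("pics/m5.png",np.vstack([cv2.resize(w["color"][:300,100:500,::-1],(400,300)),cv2.resize(s,(400,300),interpolation=cv2.INTER_CUBIC)]))
E
```

```text
time_s: 10.75
tool_pos: [0.5317, -0.0149, 0.0433]
tcp_rot: [-3.142, 0.0, 3.038]
wrist_force: [-1.6, -0.6, 0.6]
grip_width: 0.005
time_s: 11.42
tool_pos: [0.5497, -0.0168, 0.0434]
tcp_rot: [3.142, 0.001, 3.038]
wrist_force: [-1.2, -0.4, -0.3]
grip_width: 0.005
[-29.    0.7] [-1.1 -0.5]
```

View pics/m5.png

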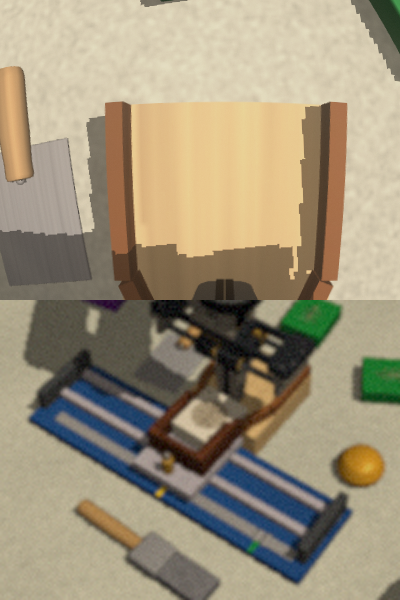

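The mould (lower panel, 205,420) is sliding into the case between its walls, with about 18 mm left. I'll ease on until the back wall is felt.

```bash
python3 -m handwheel '[{"delta_rot":[0,0,0],"dp":[-0.08,0,0],"gripper":0},{"delta_rot":[0,0,0],"dp":[-0.16,0,0],"gripper":0},{"delta_rot":[0,0,0],"dp":[-0.24,0,0],"gripper":0},{"delta_rot":[0,0,0],"dp":[-0.32,0,0],"gripper":0},{"delta_rot":[0,0,0],"dp":[-0.4,0,0],"gripper":0},{"delta_rot":[0,0,0],"dp":[-0.48,0,0],"gripper":0},{"delta_rot":[0,0,0],"dp":[-0.52,0,0],"gripper":0},{"delta_rot":[0,0,0],"dp":[-0.52,0,0],"gripper":0}]'
python3 -m handwheel '[{"delta_rot":[0,0,0],"dp":[-0.05,0,0],"gripper":0},{"delta_rot":[0,0,0],"dp":[-0.1,0,0],"gripper":0},{"delta_rot":[0,0,0],"dp":[-0.1,0,0],"gripper":0},{"delta_rot":[0,0,0],"dp":[-0.1,0,0],"gripper":0},{"delta_rot":[0,0,0],"dp":[-0.1,0,0],"gripper":0},{"delta_rot":[0,0,0],"dp":[-0.1,0,0],"gripper":0},{"delta_rot":[0,0,0],"dp":[-0.1,0,0],"gripper":0},{"delta_rot":[0,0,0],"dp":[-0.1,0,0],"gripper":0}]'
python3 - <<'E'
from h import *
st=readout.sense();print((B@(st["tool_pos"][:2]-E0)*1000).round(1),(B@st["wrist_force"][:2]).round(1))
E
```

```text
time_s: 12.18
tool_pos: [0.5621, -0.0181, 0.0433]
tcp_rot: [3.142, 0.0, 3.038]
wrist_force: [-0.9, 0.1, 0.4]
grip_width: 0.008
time_s: 12.85
tool_pos: [0.5643, -0.0183, 0.0434]
tcp_rot: [3.142, 0.0, 3.038]
wrist_force: [-0.1, -0.0, -0.5]
grip_width: 0.008
[-14.3   0.7] [-0.1 -0. ]
```

```bash
for i in 1 2; do python3 -m handwheel '[{"delta_rot":[0,0,0],"dp":[-0.05,0,0],"gripper":0},{"delta_rot":[0,0,0],"dp":[-0.08,0,0],"gripper":0},{"delta_rot":[0,0,0],"dp":[-0.08,0,0],"gripper":0},{"delta_rot":[0,0,0],"dp":[-0.08,0,0],"gripper":0},{"delta_rot":[0,0,0],"dp":[-0.08,0,0],"gripper":0},{"delta_rot":[0,0,0],"dp":[-0.08,0,0],"gripper":0},{"delta_rot":[0,0,0],"dp":[-0.08,0,0],"gripper":0},{"delta_rot":[0,0,0],"dp":[-0.08,0,0],"gripper":0}]'
python3 - <<'E'
from h import *
st=readout.sense();print((B@(st["tool_pos"][:2]-E0)*1000).round(1),(B@st["wrist_force"][:2]).round(1))
E
done
```

```text
time_s: 13.52
tool_pos: [0.5661, -0.0186, 0.0433]
tcp_rot: [-3.142, -0.0, 3.038]
wrist_force: [-2.0, -0.5, 1.8]
grip_width: 0.003
[-12.5   0.6] [-1.9 -0.7]
time_s: 14.18
tool_pos: [0.5685, -0.0187, 0.0434]
tcp_rot: [3.142, 0.001, 3.038]
wrist_force: [0.2, -0.4, -0.2]
grip_width: 0.004
[-10.2   0.8] [ 0.3 -0.4]
```

```bash
for i in 1 2; do python3 -m handwheel '[{"delta_rot":[0,0,0],"dp":[-0.05,0,0],"gripper":0},{"delta_rot":[0,0,0],"dp":[-0.07,0,0],"gripper":0},{"delta_rot":[0,0,0],"dp":[-0.07,0,0],"gripper":0},{"delta_rot":[0,0,0],"dp":[-0.07,0,0],"gripper":0},{"delta_rot":[0,0,0],"dp":[-0.07,0,0],"gripper":0},{"delta_rot":[0,0,0],"dp":[-0.07,0,0],"gripper":0},{"delta_rot":[0,0,0],"dp":[-0.07,0,0],"gripper":0},{"delta_rot":[0,0,0],"dp":[-0.07,0,0],"gripper":0}]'
python3 - <<'E'
from h import *
st=readout.sense();print((B@(st["tool_pos"][:2]-E0)*1000).round(1),(B@st["wrist_force"][:2]).round(1))
E
done
```

```text
time_s: 14.85
tool_pos: [0.57, -0.0189, 0.0434]
tcp_rot: [3.142, 0.0, 3.038]
wrist_force: [0.4, -0.1, -1.5]
grip_width: 0.004
[-8.6  0.7] [ 0.4 -0. ]
time_s: 15.52
tool_pos: [0.5715, -0.0191, 0.0433]
tcp_rot: [-3.142, -0.0, 3.038]
wrist_force: [-2.3, 0.3, 1.4]
grip_width: 0.006
[-7.1  0.7] [-2.4  0. ]
```

```bash
for i in 1 2; do python3 -m handwheel '[{"delta_rot":[0,0,0],"dp":[-0.05,0,0],"gripper":0},{"delta_rot":[0,0,0],"dp":[-0.07,0,0],"gripper":0},{"delta_rot":[0,0,0],"dp":[-0.07,0,0],"gripper":0},{"delta_rot":[0,0,0],"dp":[-0.07,0,0],"gripper":0},{"delta_rot":[0,0,0],"dp":[-0.07,0,0],"gripper":0},{"delta_rot":[0,0,0],"dp":[-0.07,0,0],"gripper":0},{"delta_rot":[0,0,0],"dp":[-0.07,0,0],"gripper":0},{"delta_rot":[0,0,0],"dp":[-0.07,0,0],"gripper":0}]'
python3 - <<'E'
from h import *
st=readout.sense();print((B@(st["tool_pos"][:2]-E0)*1000).round(1),(B@st["wrist_force"][:2]).round(1))
E
done
```

```text
time_s: 16.18
tool_pos: [0.5716, -0.0192, 0.0431]
tcp_rot: [-3.141, -0.003, 3.038]
wrist_force: [-7.5, 0.2, 7.4]
grip_width: 0.004
[-7.   0.6] [-7.5 -0.6]
time_s: 16.85
tool_pos: [0.5717, -0.0192, 0.043]
tcp_rot: [-3.141, -0.007, 3.038]
wrist_force: [-13.5, 0.5, 10.8]
grip_width: 0.005
[-6.9  0.6] [-13.4  -0.9]
```

Hard stop at x = -7 mm: the force rose from 2 N to 13 N with no motion. I'll back off, rise, and go round to the case's -y side.

```bash
python3 -m handwheel '[{"delta_rot":[0,0,0],"dp":[0.3,0,0],"gripper":0},{"delta_rot":[0,0,0],"dp":[0.6,0,0],"gripper":0},{"delta_rot":[0,0,0],"dp":[1.1,0,0],"gripper":0},{"delta_rot":[0,0,0],"dp":[1.1,0,-0.6],"gripper":0},{"delta_rot":[0,0,0],"dp":[1.1,0,-1.4],"gripper":0},{"delta_rot":[0,0,0],"dp":[1.1,0,-2.4],"gripper":0},{"delta_rot":[0,0,0],"dp":[1.1,0,-3.4],"gripper":0},{"delta_rot":[0,0,0],"dp":[1.1,0,-3.6],"gripper":0}]'
python3 -m handwheel '[{"delta_rot":[0,0,0],"dp":[0,-1,0],"gripper":0},{"delta_rot":[0,0,0],"dp":[0,-2,0],"gripper":0},{"delta_rot":[0,0,0],"dp":[-0.6,-2.7,0],"gripper":0},{"delta_rot":[0,0,0],"dp":[-1.2,-3.2,0],"gripper":0},{"delta_rot":[0,0,0],"dp":[-1.8,-3.2,0],"gripper":0},{"delta_rot":[0,0,0],"dp":[-2.3,-3.2,0],"gripper":0},{"delta_rot":[0,0,0],"dp":[-2.6,-3.2,0],"gripper":0},{"delta_rot":[0,0,0],"dp":[-2.6,-3.2,0],"gripper":0}]'
python3 - <<'E'
from h import *
read_camera("wrist");st=readout.sense();w=read_camera("wrist");print((B@(st["tool_pos"][:2]-E0)*1000).round(1),st["tool_pos"][2])
cv2.imwrite("pics/w6.png",w["color"][:,:,::-1])
E
```

```text
time_s: 17.52
tool_pos: [0.5503, -0.0167, 0.1372]
tcp_rot: [3.141, 0.007, 3.038]
wrist_force: [0.9, -0.4, 0.1]
grip_width: 0.006
time_s: 18.18
tool_pos: [0.6053, -0.1031, 0.1328]
tcp_rot: [-3.142, 0.001, 3.038]
wrist_force: [-0.1, 0.7, 0.2]
grip_width: 0.003
[ 34.2 -79.2] 0.1326885573119868
```

View pics/w6.png

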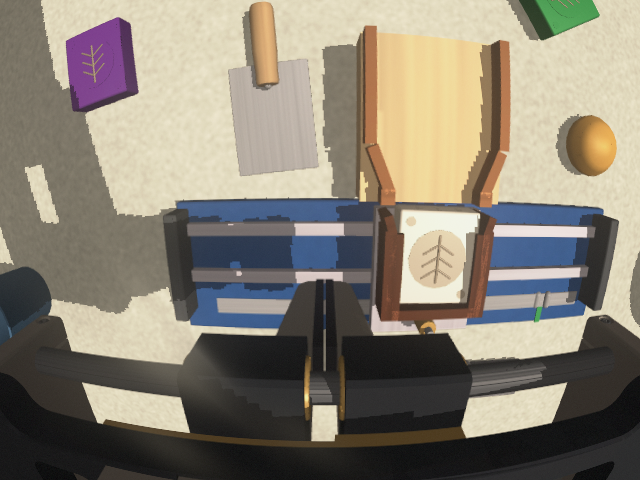

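The mould is home: its rear edge at row 209 is level with the case mouth (row 207), square between the walls at (435,260). Now down and push the carriage to the next notch.

```bash
python3 -m handwheel '[{"delta_rot":[0,0,0],"dp":[0,0,0.9],"gripper":0},{"delta_rot":[0,0,0],"dp":[0,0,1.8],"gripper":0},{"delta_rot":[0,0,0],"dp":[0,0,2.6],"gripper":0},{"delta_rot":[0,0,0],"dp":[0,0,3.1],"gripper":0},{"delta_rot":[0,0,0],"dp":[0,0,3.3],"gripper":0},{"delta_rot":[0,0,0],"dp":[0,0.3,3.3],"gripper":0},{"delta_rot":[0,0,0],"dp":[0,0.6,3.3],"gripper":0},{"delta_rot":[0,0,0],"dp":[0,0.8,3.3],"gripper":0}]'
python3 -m handwheel '[{"delta_rot":[0,0,0],"dp":[0,0.2,0],"gripper":0},{"delta_rot":[0,0,0],"dp":[0,0.4,0],"gripper":0},{"delta_rot":[0,0,0],"dp":[0,0.6,0],"gripper":0},{"delta_rot":[0,0,0],"dp":[0,0.8,0],"gripper":0},{"delta_rot":[0,0,0],"dp":[0,1.0,0],"gripper":0},{"delta_rot":[0,0,0],"dp":[0,1.3,0],"gripper":0},{"delta_rot":[0,0,0],"dp":[0,1.6,0],"gripper":0},{"delta_rot":[0,0,0],"dp":[0,1.9,0],"gripper":0}]'
python3 -m handwheel '[{"delta_rot":[0,0,0],"dp":[0,0.3,0],"gripper":0},{"delta_rot":[0,0,0],"dp":[0,0.6,0],"gripper":0},{"delta_rot":[0,0,0],"dp":[0,0.9,0],"gripper":0},{"delta_rot":[0,0,0],"dp":[0,1.2,0],"gripper":0},{"delta_rot":[0,0,0],"dp":[0,1.5,0],"gripper":0},{"delta_rot":[0,0,0],"dp":[0,1.8,0],"gripper":0},{"delta_rot":[0,0,0],"dp":[0,2.1,0],"gripper":0},{"delta_rot":[0,0,0],"dp":[0,2.4,0],"gripper":0}]'
python3 - <<'E'
from h import *
st=readout.sense();print((B@(st["tool_pos"][:2]-E0)*1000).round(1),(B@st["wrist_force"][:2]).round(1))
E
```

```text
time_s: 18.95
tool_pos: [0.6071, -0.0821, 0.052]
tcp_rot: [3.141, 0.002, 3.038]
wrist_force: [-0.5, 0.7, 0.2]
grip_width: 0.004
time_s: 19.62
tool_pos: [0.6114, -0.0349, 0.051]
tcp_rot: [3.141, 0.0, 3.038]
wrist_force: [0.8, -2.7, 1.1]
grip_width: 0.005
time_s: 20.28
tool_pos: [0.6174, 0.0246, 0.0508]
tcp_rot: [-3.142, -0.0, 3.038]
wrist_force: [1.5, -1.8, 0.5]
grip_width: 0.008
[34. 49.] [ 1.7 -1.6]
```

```bash
python3 -m handwheel '[{"delta_rot":[0,0,0],"dp":[0,0.12,0],"gripper":0},{"delta_rot":[0,0,0],"dp":[0,0.24,0],"gripper":0},{"delta_rot":[0,0,0],"dp":[0,0.36,0],"gripper":0},{"delta_rot":[0,0,0],"dp":[0,0.48,0],"gripper":0},{"delta_rot":[0,0,0],"dp":[0,0.6,0],"gripper":0},{"delta_rot":[0,0,0],"dp":[0,0.7,0],"gripper":0},{"delta_rot":[0,0,0],"dp":[0,0.7,0],"gripper":0},{"delta_rot":[0,0,0],"dp":[0,0.7,0],"gripper":0}]'
for i in 1 2; do python3 -m handwheel '[{"delta_rot":[0,0,0],"dp":[0,0.05,0],"gripper":0},{"delta_rot":[0,0,0],"dp":[0,0.1,0],"gripper":0},{"delta_rot":[0,0,0],"dp":[0,0.1,0],"gripper":0},{"delta_rot":[0,0,0],"dp":[0,0.1,0],"gripper":0},{"delta_rot":[0,0,0],"dp":[0,0.1,0],"gripper":0},{"delta_rot":[0,0,0],"dp":[0,0.1,0],"gripper":0},{"delta_rot":[0,0,0],"dp":[0,0.1,0],"gripper":0},{"delta_rot":[0,0,0],"dp":[0,0.1,0],"gripper":0}]'
python3 - <<'E'
from h import *
st=readout.sense();print((B@(st["tool_pos"][:2]-E0)*1000).round(1),(B@st["wrist_force"][:2]).round(1))
E
done
```

```text
time_s: 20.95
tool_pos: [0.6191, 0.0415, 0.0508]
tcp_rot: [3.141, -0.0, 3.038]
wrist_force: [0.2, 0.2, 0.3]
grip_width: 0.004
time_s: 21.62
tool_pos: [0.6195, 0.0438, 0.0509]
tcp_rot: [3.142, 0.0, 3.038]
wrist_force: [-0.5, 0.4, -0.8]
grip_width: 0.007
[34.1 68.2] [-0.6  0.3]
time_s: 22.28
tool_pos: [0.6196, 0.0454, 0.0508]
tcp_rot: [-3.14, -0.0, 3.038]
wrist_force: [-1.4, -5.1, 0.4]
grip_width: 0.005
[34.  69.9] [-0.9 -5.2]
```

```bash
for i in 1 2; do python3 -m handwheel '[{"delta_rot":[0,0,0],"dp":[0,0.05,0],"gripper":0},{"delta_rot":[0,0,0],"dp":[0,0.1,0],"gripper":0},{"delta_rot":[0,0,0],"dp":[0,0.1,0],"gripper":0},{"delta_rot":[0,0,0],"dp":[0,0.1,0],"gripper":0},{"delta_rot":[0,0,0],"dp":[0,0.1,0],"gripper":0},{"delta_rot":[0,0,0],"dp":[0,0.1,0],"gripper":0},{"delta_rot":[0,0,0],"dp":[0,0.1,0],"gripper":0},{"delta_rot":[0,0,0],"dp":[0,0.1,0],"gripper":0}]'
python3 - <<'E'
from h import *
st=readout.sense();print((B@(st["tool_pos"][:2]-E0)*1000).round(1),(B@st["wrist_force"][:2]).round(1))
E
done
```

```text
time_s: 22.95
tool_pos: [0.62, 0.0487, 0.0509]
tcp_rot: [-3.141, 0.0, 3.038]
wrist_force: [-0.3, -4.0, 1.1]
grip_width: 0.007
[34.  73.2] [ 0.1 -4. ]
time_s: 23.62
tool_pos: [0.6202, 0.0514, 0.0508]
tcp_rot: [3.141, -0.0, 3.038]
wrist_force: [-0.3, 0.3, 0.6]
grip_width: 0.005
[33.9 75.8] [-0.3  0.2]
```

The force fell to zero at 75.8 mm, the predicted notch position. I'll retract and check with the last picture.

```bash
python3 -m handwheel '[{"delta_rot":[0,0,0],"dp":[0,-0.4,0],"gripper":0},{"delta_rot":[0,0,0],"dp":[0,-0.9,0],"gripper":0},{"delta_rot":[0,0,0],"dp":[0,-1.2,-0.5],"gripper":0},{"delta_rot":[0,0,0],"dp":[0,-1.4,-1.5],"gripper":0},{"delta_rot":[0,0,0],"dp":[0,-1.4,-2.6],"gripper":0},{"delta_rot":[0,0,0],"dp":[0,-1.4,-3.7],"gripper":0},{"delta_rot":[0,0,0],"dp":[0,-1.4,-4.5],"gripper":0},{"delta_rot":[0,0,0],"dp":[0,-1.4,-5],"gripper":0}]'
python3 -m handwheel '[{"delta_rot":[0,0,0],"dp":[0,-1,0],"gripper":0},{"delta_rot":[0,0,0],"dp":[0,-2,0],"gripper":0},{"delta_rot":[0,0,0],"dp":[0,-3.2,0],"gripper":0},{"delta_rot":[0,0,0],"dp":[0,-4.4,0],"gripper":0},{"delta_rot":[0,0,0],"dp":[0,-5.4,0],"gripper":0},{"delta_rot":[0,0,0],"dp":[0,-6,0],"gripper":0},{"delta_rot":[0,0,0],"dp":[0,-6,0],"gripper":0},{"delta_rot":[0,0,0],"dp":[0,-6,0],"gripper":0}]'
python3 - <<'E'
from h import *
read_camera("top");st=readout.sense();w=read_camera("wrist");t=read_camera("top");print(st["tool_pos"],st["wrist_force"])
a=cv2.resize(t["color"][180:260,255:415,::-1],(560,280),interpolation=cv2.INTER_CUBIC)
cv2.imwrite("pics/f.png",np.vstack([a,cv2.resize(w["color"][80:320,160:640,::-1],(560,280))]))
np.save("f.npy",t["color"])
E
```

```text
time_s: 24.28
tool_pos: [0.6177, 0.0153, 0.1795]
tcp_rot: [3.141, 0.004, 3.037]
wrist_force: [0.5, 0.1, -0.3]
grip_width: 0.006
time_s: 24.95
tool_pos: [0.6007, -0.1333, 0.1758]
tcp_rot: [3.141, -0.0, 3.036]
wrist_force: [0.3, 0.4, 0.1]
grip_width: 0.002
[ 0.60090994 -0.13247708  0.17581102] [-0.18365843  0.67789168  0.68355448]
```

View pics/f.png

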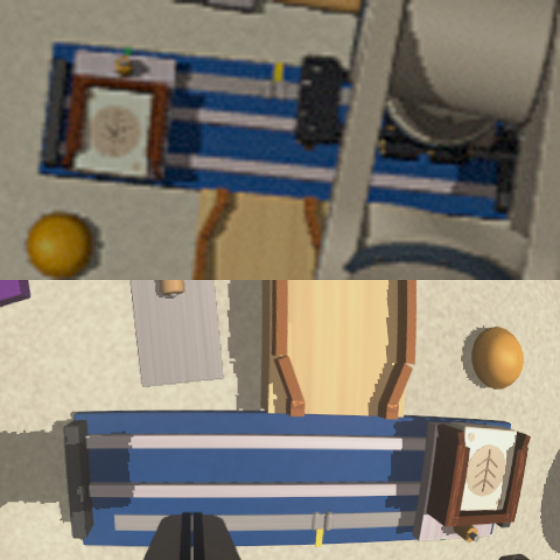

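The case is by the end stop, with the knob at (125,65) in line with the green mark at (127,50). The mould is still in the case, level with its mouth, and the bystanders I can see haven't moved.

```bash
python3 -c "
from cell import close_job; print(close_job())"
```

```text
the job is handed in; nothing more can be done
None
```

I did the job in the order asked and handed it in after about 25 s of the 64 s allowed; no verdict was reported.

- **First notch:** I pushed the carriage until the ridge was felt (6.6 N) and the force dropped. I saw the case line up with the chute only in the later close view.
- **Mould:** I slid it along the chute until it stopped hard, with the force rising to 13 N and no more movement. The wrist view showed it flush with the case mouth and square.
- **Second notch:** I pushed on over the next ridge (about 5 N) until the force fell to zero at the predicted place. The last view shows the case by the end stop, its knob in line with the green mark and the mould still home.
- **Other things on the bench:** the clay, spatula and chute look unmoved in that view. The rest were not all in the last picture, but the arm met no unexpected force.

Two measurements disagreed. The top and wrist cameras differed by a few millimetres, and the mould stopped about 3 mm further in than I had estimated. I relied on the contact forces and the final views for these.

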